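Turn the trolley wheel until its valve is at the top

TASK

Ready the trolley wheel on its bench stand for pumping: turn it by pushing gently on its spokes with the fingertips, one spoke after another, until the red-capped valve is at the very top of the wheel, at twelve o'clock straight above the hub, and leave it at rest there. Push only the spokes and never grip them; the tyre is freshly glued and the valve is delicate, so do not push on either, and leave the tools and bottles where they lie.

Things in the scene. Friction and masses are not known exactly. Their poses are not given: they have to be found in the camera images.
- hub (a point): Wheel centre, on the fixed axle (does not turn), 180 mm above the table; all x, y, z and depths (= x) given here are in this point's frame. x: along the axle, away from the robot into the wheel, 0.30 rad below level, as the wheel leans back with its top away from the robot. y: level, to the left seen from the robot. z: up in the wheel's plane (12 o'clock). The stand is bolted down.
- plate_edge (a point): Middle of the top edge of the stand's grey steel plate, which carries the axle and hides the wheel's lower part from the robot: x -50 to -42 mm, y -110 to 110 mm, z -190 to +45 mm. From the robot's side the spokes can be reached only over this edge. The steel base on the table is 270 mm deep, 240 wide, 12 high, with two blocks 42 mm high at the back.
- wheel (a joint): Turn of the wheel in rad; 0 (and every 2 pi) has the valve at twelve o'clock; grows clockwise as seen from the robot; starts between 2.35 and 3.93. It turns both ways without a stop, is balanced, and has a friction of 0.25 N m (about 3 N at the spokes), so it stays where it is left. Black hub of radius 28 mm; yellow rim of inner radius 105 mm, depth -20 to 20 mm.
- spokes: The 5 straight spokes, 16 mm wide, from radius 28 to 105 mm, depth x -32 to -10 mm, evenly spaced by 72 deg, the nearest ones 36 deg to either side of the valve; four are yellow and the one straight opposite the valve is green. Origin at the wheel's centre; turns with the wheel; its z axis points to the valve.
- valve_cap (a point): Middle of the red cap (18 mm thick, 22 mm long) on the brass valve stem. The stem comes out of the rim half way between two spokes and bends back, away from the robot, so that the cap sticks out of the wheel's far face: 94 mm from the axis, depth x +39 to +61 mm (this point +50). It turns with the wheel and starts in the lower part of the wheel.
- valve: The bent brass valve stem with its red cap, behind the spokes: radius 85 to 106 mm, depth +8 to +61 mm; its origin lies at the wheel's centre and its z axis points to the valve.
- tyre: Black tyre, outer radius 155 mm, inner radius 107 mm, round section of 48 mm (depth -24 to 24 mm); origin at the wheel's centre.
- lever_blue: loose blue plastic tyre lever, 150 x 18 x 6 mm, lying flat beside the stand; origin at the middle of its underside
- driver: loose screwdriver with a red handle, lying flat beside the stand
- spray: loose white spray can, 54 mm wide, 170 mm tall, standing to the side; origin under its centre
- glue: loose white glue bottle with an orange cap, 48 mm wide, 120 mm tall, standing to the side; origin under its centre
- jar: loose jar with a black cap, 64 mm wide, 80 mm tall, standing to the side; origin under its centre
- rule_block: loose aluminium bar, 170 x 40 x 30 mm, lying to the side; origin at the middle of its underside
- wrench: loose steel wrench, lying flat on the table crosswise in front of the stand

How it is judged:
By the outcome, as a careful person would: the job done as asked, in the order asked, and still so for the second after the job is handed in, with the robot touching nothing.
It also fails if it takes over 72 s, if anything falls off the work surface, if the arm or the gripper's body presses on something with over 40 N, if the wrist force passes 120 N, or if a joint passes its speed limit or range.

ROBOT

A 6-joint arm with a two-finger parallel gripper is mounted at the origin on the work surface. World frame = base frame: x ahead of the robot, y to its left, z up, the work surface at z = 0. Lengths are in mm, angles in rad, forces in N, time in s.
With the tool pointing down it reaches from about 275 to 750 mm from the base axis. Payload 10.2 kg.
Tool frame: the origin (TCP) lies midway between the tips of the shut fingers; the grasp point (between the pads) lies 19 mm behind it; z points along the fingers, y is the line along which they close (so a half turn about z gives the same grasp; the last joint's range is limited). The gripper opens to 85 mm and grips with 20 to 120 N. Pads are 22 mm wide; open, the fingers measure 114 mm over their backs; the gripper's body (76 mm by 85 mm) begins 54 mm behind the grasp point. The pads swing forward as they close: fully open they stand 13 mm farther back than shut.
Start: joints at [0.943, 0.313, 1.498, -0, 1.331, -0.223], TCP at [206.776, 482.571, 231.294] pointing down, gripper open.
Joint ranges: [-2.94, 2.94], [-0.97, 2.17], [0.19, 2.56], [-1.23, 4.37], [0.02, 3.11], [-2.88, 2.88]. Speed limits (rad/s): [2.39, 2.39, 3.01, 3.14, 3.14, 3.14].

INTERFACE

Orientations are given as a unit quaternion [w, x, y, z].
In Python, from rig import ctrl gives the robot as it stands.
- The arm moves only by the tool send_rows, never from a script. Its argument "targets" is a list of rows, each an object with "offset": the shift along the world's x, y, z in cm, a list of three; "spin": the turn about the world's z in rad. A call has 1 to 8 rows; each row is the pose to reach, as a shift and turn from the pose commanded when the call began; what a row does not reach only later rows make up. A row lasts 1/12 s, in which the tool goes at most 41.7 mm and 7.16 degrees, less where a joint would pass 70% of its speed; a pose out of reach is approached as far as the arm can. A call with a gripper value outside its range is refused whole. "grip" is the opening, from 0 (shut) to 1 (fully open), set as the call begins (left out, the last holds). The fingers move at their own pace and stop on an object; "squeeze" is the grip in N (left out, the last holds). Time passes only in rows, so rows that repeat a pose let the fingers close. It gives the time, the measured TCP pose, the force, the opening and the grip force at its end, in the units of the state.
- ctrl.sense(): the state, without advancing time (a new reading comes with each control period).
- ctrl.capture(name): name is "scene" or "top" or "wrist"; returns (picture, depth): 480x640x3 uint8, red, green, blue; 480x640 float32, mm along the optical axis (not along the pixel's ray), 0 where there is no reading.
- ctrl.calibration(name): a dict with "fx", "fy", "cx", "cy" (pixels), "view" (4x4, takes a point from world to camera coordinates); the wrist camera has in their place "mount" (4x4, takes a point from camera to tool coordinates, whose origin is the TCP and whose axes are the flange's). Camera axes: x right, y down, z forward; pixel columns grow to the right and rows downward; lengths in mm; the calibration is good to about 2 mm. A picture is of the moment at which its call begins: read the wrist's pose just before it. calibration takes no time and is no camera call.
- ctrl.finish_job(): hands the job in; it is judged then, once.
Trained networks look in the newest picture that a camera, given by its name, has taken for a name from the list of things; names that differ only in an ending like _2 or _b are one class to them, and where a whole thing is asked for, a point or a joint stands for the part that bears it (a point fixed in the world has none). Each returns a list of dicts, best first, with "conf" (0 to 1); they miss things now and then, are a little off and sometimes report something else, mostly with a low value. They report only what shows in the picture. A call takes as long as a camera call.
- ctrl.search_frame(camera, query): "box" ([left, top, right, bottom] in pixels, round what is visible of it).
- ctrl.place_of(camera, query): "uv" ([column, row] in pixels: a listed point, or the origin of a listed thing).
The state is a dict: "time_s": time; "joints": joint angles; "dq": joint speeds; "tau": joint torques, N m; "eef_pos": TCP position; "ee_rot": TCP orientation; "force": force on the tool from outside, world axes, zero at the start; "wrist_torque": the same for the moment, N m; "grip_width": opening from 0.0 (shut) to 1.0 (fully open); "grip_force": force on a finger pad.
Only numpy, scipy, OpenCV 4.12 (cv2) and the standard library are available. Lean on these libraries where they do the work, as an engineer would, in place of code of your own. Each camera call takes 0.05 s, during which the arm holds its last target. There are 200 camera calls.

## Working session

There is one attempt and no reset: what is moved stays moved. The work goes in short steps, Python scripts to look and compute and a tool call to move; the robot and the scene stay as the last step left them, time stands still between calls to the robot, and variables do not carry over. Pictures are saved under pics/ and viewed, at most 10 in all, crops included, and the job is handed in when it is done.

Besides the shell and the picture viewer there is one more tool, called after "Request:" in YAML: its name, and indented under it one key for each argument. send_rows: Moves the arm, as the interface text tells. Its arguments: {"type":"object","properties":{"targets":{"type":"array"},"grip":{"type":"number"},"squeeze":{"type":"number"}},"required":["targets"]}

```bash
mkdir -p pics; ls; cat > h.py <<'E'
import numpy as np, cv2
from rig import ctrl
def unproj(cam,u,v,d):
    c=ctrl.calibration(cam); p=np.array([(u-c['cx'])/c['fx']*d,(v-c['cy'])/c['fy']*d,d,1])
    return (np.linalg.inv(np.array(c['view']))@p)[:3]
def proj(cam,P):
    c=ctrl.calibration(cam); q=np.array(c['view'])@np.append(P,1)
    return np.array([c['fx']*q[0]/q[2]+c['cx'],c['fy']*q[1]/q[2]+c['cy']])
def save(n,im): cv2.imwrite('pics/'+n+'.png',im[:,:,::-1])
E
python3 - <<'E'
from h import *
s=ctrl.sense(); print({k:np.round(v,3).tolist() for k,v in s.items()})
for cam in('scene','top'):
    im,d=ctrl.capture(cam); save(cam+'0',im); np.save(cam+'_d.npy',d)
    c=ctrl.calibration(cam); V=np.linalg.inv(np.array(c['view'])); print(cam,np.round(V,2).tolist(),c['fx'])
    for q in ('hub','plate_edge','valve_cap','spokes','wheel','tyre'):
        r=ctrl.place_of(cam,q)
        for k in r[:2]:
            u,v=k['uv']; dd=d[int(np.clip(v,0,479)),int(np.clip(u,0,639))]
            print(cam,q,np.round(k['uv'],1),round(k['conf'],2),np.round(unproj(cam,u,v,dd),1))
E
```

```text
pics
{'time_s': 0.0, 'joints': [0.943, 0.313, 1.498, -0.0, 1.331, -0.223], 'dq': [0.002, 0.001, 0.001, -0.001, 0.0, -0.001], 'tau': [-0.0, -41.227, -25.973, -0.0, 0.004, 0.0], 'eef_pos': [206.648, 482.353, 230.731], 'ee_rot': [-0.0, 0.201, 0.98, -0.001], 'force': [-0.454, 0.04, -0.153], 'wrist_torque': [0.052, 0.018, 0.017], 'grip_force': 0.0, 'grip_width': 0.999}
scene [[0.04, 0.81, -0.59, 1382.79], [1.0, -0.04, 0.01, -20.71], [-0.01, -0.59, -0.81, 1314.98], [0.0, 0.0, 0.0, 1.0]] 614.6138571936428
scene hub [317.2 249. ] 0.69 [583.3 -20.5 206.2]
scene plate_edge [320.4 287.7] 0.57 [609.7 -16.6  86.4]
scene plate_edge [485.4 263. ] 0.52 [514.7 405.4  20.9]
scene valve_cap [316.3 247.8] 0.45 [580.7 -22.4 207.2]
scene valve_cap [319.5 285.1] 0.4 [603.7 -18.5  88.6]
scene spokes [314.8 249.8] 0.75 [585.1 -25.9 206. ]
scene spokes [234.7 301.2] 0.65 [ 593.8 -228.5   15.2]Traceback (most recent call last):
  File "<stdin>", line 7, in <module>
ValueError: it knows: driver, glue, hub, jar, lever_blue, plate_edge, rule_block, spokes, spray, tyre, valve, valve_cap, wrench
```

```bash
python3 - <<'E'
from h import *
cam='top'
im,d=ctrl.capture(cam); save('top0',im); np.save(cam+'_d.npy',d)
c=ctrl.calibration(cam); V=np.linalg.inv(np.array(c['view'])); print(cam,np.round(V,2).tolist(),c['fx'])
for q in ('hub','plate_edge','valve_cap','spokes','tyre'):
    for k in ctrl.place_of(cam,q)[:2]:
        u,v=k['uv']; dd=d[int(np.clip(v,0,479)),int(np.clip(u,0,639))]
        print(cam,q,np.round(k['uv'],1),round(k['conf'],2),np.round(unproj(cam,u,v,dd),1))
E
```

```text
top [[-0.02, -0.98, 0.19, 326.08], [-1.0, 0.02, 0.0, 13.43], [-0.01, -0.19, -0.98, 1444.38], [0.0, 0.0, 0.0, 1.0]] 585.4532970760121
top hub [333.8 239.3] 0.91 [557.1 -20.  238.9]
top plate_edge [332.4 247.4] 0.75 [541.2 -16.8 231.9]
top spokes [334.1 233.5] 0.79 [564.8 -20.3 262.3]
```

View pics/scene0.png

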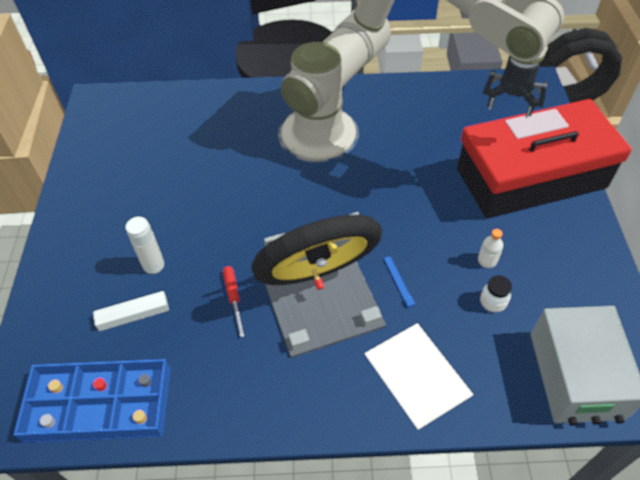

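View pics/top0.png

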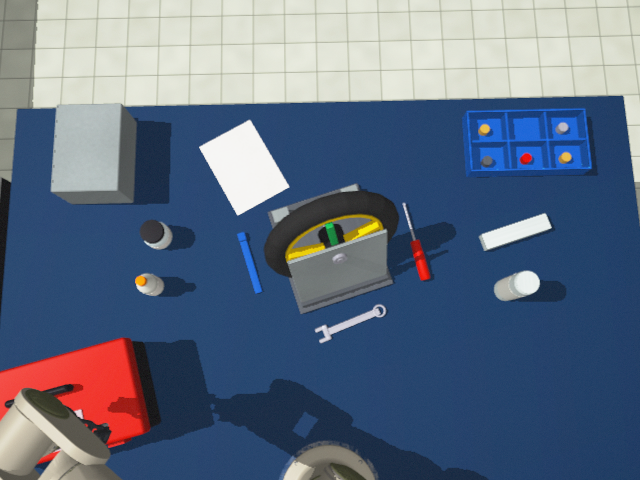

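The scene picture shows the wheel at about (318,250) with the red cap low at (319,283). The top picture shows the green spoke near the top at (333,234), a yellow spoke on each side, and the wrench in front at (350,322). Next I fit the frame to the tyre depth points.

```bash
cat >> h.py <<'E'
P=0.30
def R(psi):
    c,s=np.cos(psi),np.sin(psi); cp,sp=np.cos(P),np.sin(P)
    return np.array([[cp*c,-s,sp*c],[cp*s,c,sp*s],[-sp,0,cp]])
def cloud(cam,im,d):
    v,u=np.mgrid[:480,:640]; c=ctrl.calibration(cam)
    p=np.stack([(u-c['cx'])/c['fx']*d,(v-c['cy'])/c['fy']*d,d,np.ones_like(d)],-1)
    return (p@np.linalg.inv(np.array(c['view'])).T)[...,:3]
def angle(hub,psi,cams=('top','scene')):
    for cam in cams:
        im,d=ctrl.capture(cam); L=(cloud(cam,im,d)-hub)@R(psi)
        h=cv2.cvtColor(im,cv2.COLOR_RGB2HSV).astype(int); r=np.hypot(L[...,1],L[...,2])
        a=np.arctan2(-L[...,1],L[...,2])
        ok=(d>0)&(r>30)&(r<104)&(L[...,0]>-45)&(L[...,0]<0)&(h[...,1]>120)&(h[...,2]>50)
        out=[]
        for nm,lo,hi in(('green',45,90),('yellow',18,35)):
            m=(ok&(h[...,0]>lo)&(h[...,0]<hi)).astype(np.uint8)
            n,lab,st,_=cv2.connectedComponentsWithStats(m)
            for i in range(1,n):
                if st[i,4]>15:
                    k=(lab==i)&(r>40)&(r<98)
                    if k.sum()>5: out.append((nm,int(k.sum()),round(float(np.degrees(np.median(a[k]))),1),round(float(np.median(r[k]))),round(float(np.median(L[k][:,0])))))
        ok=(d>0)&(r>75)&(r<112)&(L[...,0]>30)&(L[...,0]<70)&(h[...,1]>150)&((h[...,0]<8)|(h[...,0]>172))
        if ok.sum()>4: out.append(('cap',int(ok.sum()),round(float(np.degrees(np.median(a[ok]))),1)))
        print(cam,out)
E
python3 - <<'E'
from h import *
from scipy.optimize import least_squares
pts=[]
for cam in('top','scene'):
    im,d=ctrl.capture(cam); C=cloud(cam,im,d)
    m=(im.max(-1)<70)&(d>0)&(C[...,2]>100)&(C[...,2]<350)&(abs(C[...,0]-570)<170)&(abs(C[...,1]+20)<180)
    m&=(im.max(-1).astype(int)-im.min(-1)<25)
    pts.append(C[m]); print(cam,m.sum())
def f(q,A):
    L=(A-[q[0],q[1],180])@R(q[2]); r=np.hypot(L[:,1],L[:,2]); return np.hypot(r-131,L[:,0])-24
for A in(pts[0],pts[1],np.vstack(pts)):
    s=least_squares(f,[580,-20,0],args=(A,),loss='soft_l1',f_scale=3); print(s.x,np.median(abs(s.fun)))
hub=np.array([*s.x[:2],180]); angle(hub,s.x[2])
L=lambda *p:(hub+R(s.x[2])@p).round()
print(L(-50,110,45),L(-50,-110,45),L(-20,0,80),L(-20,0,155))
print(proj('top',hub),proj('scene',hub))
E
```

```text
top 4044
scene 3312
[ 5.72869029e+02 -1.68433578e+01  3.00398258e-01] 1.375543369511048
[ 5.71691348e+02 -1.94954258e+01  3.00525160e-01] 1.257969729720049
[ 5.72326615e+02 -1.80782531e+01  3.00803224e-01] 1.5196764176557753
top [('green', 100, -4.6, 68, -31), ('yellow', 271, 62.8, 72, -23), ('yellow', 229, -69.8, 71, -21)]
scene [('yellow', 72, -142.2, 84, -16), ('yellow', 112, 133.8, 75, -14), ('cap', 58, 173.3)]
[507.  77. 238.] [ 572. -133.  238.] [577. -17. 262.] [598. -10. 334.]
[332.1224857  237.57330297] [318.37749071 251.78117412]
```

Request:
send_rows:
  targets:
    - {"offset": [0,0,4],"spin": 0.12}
    - {"offset": [0,0,8],"spin": 0.24}
    - {"offset": [0,0,12],"spin": 0.36}
    - {"offset": [2,-3,15],"spin": 0.48}
    - {"offset": [4,-6,17],"spin": 0.6}
    - {"offset": [6,-9,17],"spin": 0.705}
    - {"offset": [8,-12,17],"spin": 0.705}
    - {"offset": [10,-15,17],"spin": 0.705}
  grip: 0

```text
time_s: 1.42
eef_pos: [307.4, 330.9, 401.7]
ee_rot: [0.001, -0.15, 0.989, 0.0]
force: [1.7, 0.1, -1.0]
grip_width: -0.0
grip_force: 0.0
```

Request:
send_rows:
  targets:
    - {"offset": [2.3,-3.3,0],"spin": 0}
    - {"offset": [4.6,-6.6,0],"spin": 0}
    - {"offset": [6.9,-9.9,0],"spin": 0}
    - {"offset": [9.2,-13.2,0],"spin": 0}
    - {"offset": [11.5,-16.5,0],"spin": 0}
    - {"offset": [13.8,-19.8,0],"spin": 0}
    - {"offset": [16.1,-23.1,0],"spin": 0}
    - {"offset": [16.1,-23.1,0],"spin": 0}

```text
time_s: 2.08
eef_pos: [470.5, 96.6, 399.9]
ee_rot: [-0.001, -0.147, 0.989, -0.001]
force: [0.2, 0.3, -1.2]
grip_width: 0.001
grip_force: 0.0
```

Request:
send_rows:
  targets:
    - {"offset": [2.2,-3.1,0],"spin": 0}
    - {"offset": [4.4,-6.2,0],"spin": 0}
    - {"offset": [6.6,-9.3,0],"spin": 0}
    - {"offset": [8.8,-12.4,0],"spin": 0}
    - {"offset": [11,-15.4,0],"spin": 0}
    - {"offset": [11,-15.4,0],"spin": 0}
    - {"offset": [11,-15.4,0],"spin": 0}

```text
time_s: 2.67
eef_pos: [578.3, -53.6, 400.0]
ee_rot: [-0.001, -0.149, 0.989, 0.0]
force: [-0.5, 0.2, 0.1]
grip_width: 0.002
grip_force: 0.0
```

```bash
cat >> h.py <<'E'
from scipy.spatial.transform import Rotation as Ro
def wrist():
    s=ctrl.sense(); im,d=ctrl.capture('wrist'); c=ctrl.calibration('wrist')
    q=s['ee_rot']; T=np.eye(4); T[:3,:3]=Ro.from_quat([q[1],q[2],q[3],q[0]]).as_matrix(); T[:3,3]=s['eef_pos']
    v,u=np.mgrid[:480,:640]
    p=np.stack([(u-c['cx'])/c['fx']*d,(v-c['cy'])/c['fy']*d,d,np.ones_like(d)],-1)
    return im,d,(p@(T@np.array(c['mount'])).T)[...,:3]
HUB=np.array([572.3,-18.1,180]); PSI=0.3008
E
python3 - <<'E'
from h import *
from scipy.optimize import least_squares
im,d,C=wrist(); save('wrist1',im)
L=(C-HUB)@R(PSI); r=np.hypot(L[...,1],L[...,2])
m=(im.max(-1)<70)&(d>0)&(np.abs(np.hypot(r-131,L[...,0])-24)<10)
A=C[m]; print(m.sum())
def f(q,A):
    L=(A-[q[0],q[1],180])@R(q[2]); r=np.hypot(L[:,1],L[:,2]); return np.hypot(r-131,L[:,0])-24
s=least_squares(f,[*HUB[:2],PSI],args=(A,),loss='soft_l1',f_scale=3); print(s.x,np.median(abs(s.fun)))
angle(HUB,PSI)
E
```

```text
28226
[ 5.75565362e+02 -1.77948249e+01  3.00832972e-01] 0.8546424479006891
top [('yellow', 190, 63.5, 79, -22), ('yellow', 56, -71.2, 92, -26)]
scene [('yellow', 68, -142.0, 81, -15), ('yellow', 108, 133.6, 73, -13), ('cap', 57, 173.7)]
```

View pics/wrist1.png

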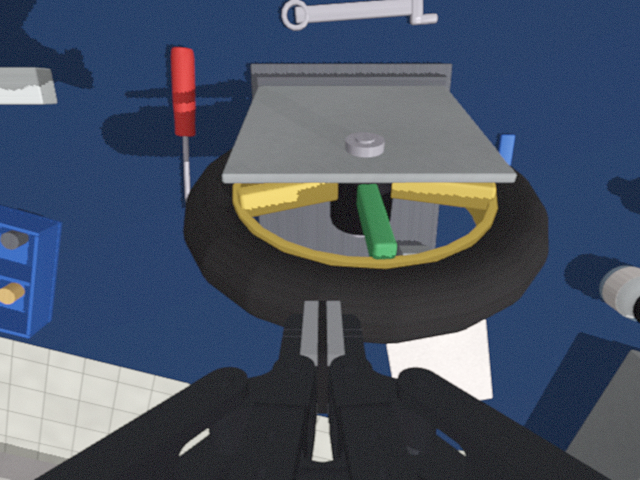

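Request:
send_rows:
  targets:
    - {"offset": [-0.2,0,-3],"spin": 0}
    - {"offset": [-0.2,0,-5.5],"spin": 0}
    - {"offset": [-0.2,0,-8],"spin": 0}
    - {"offset": [-0.2,0,-10],"spin": 0}
    - {"offset": [-0.2,0,-12],"spin": 0}
    - {"offset": [-0.2,0,-13.9],"spin": 0}
    - {"offset": [-0.2,0,-13.9],"spin": 0}

```text
time_s: 3.4
eef_pos: [574.2, -50.9, 259.6]
ee_rot: [-0.002, -0.15, 0.989, 0.001]
force: [-1.1, 0.1, -0.9]
grip_width: -0.002
grip_force: 0.0
```

```bash
cat >> h.py <<'E'
HUB=np.array([574,-18,180.])
def wang(im,d,C):
    L=(C-HUB)@R(PSI); r=np.hypot(L[...,1],L[...,2]); a=np.degrees(np.arctan2(-L[...,1],L[...,2]))
    h=cv2.cvtColor(im,cv2.COLOR_RGB2HSV).astype(int)
    ok=(d>0)&(r>35)&(r<102)&(abs(L[...,0]+32)<5)&(h[...,1]>100)&(h[...,2]>50)   # front faces
    for nm,lo,hi in(('green',45,90),('yellow',18,35)):
        n,lab,st,_=cv2.connectedComponentsWithStats((ok&(h[...,0]>lo)&(h[...,0]<hi)).astype(np.uint8))
        for i in range(1,n):
            if st[i,4]>60:
                k=lab==i; print(nm,st[i,4],'ang',np.percentile(a[k],[5,50,95]).round(1),'r',np.percentile(r[k],[5,50,95]).round(),'x',np.median(L[k][:,0]).round(1))
E
python3 - <<'E'
from h import *
im,d,C=wrist(); save('wrist2',im); wang(im,d,C)
s=ctrl.sense(); print(s['eef_pos'],s['force'],s['time_s'])
E
```

```text
green 4274 ang [-8.5 -2.2  4.7] r [40. 71. 93.] x -30.7
yellow 1379 ang [62.2 64.9 70.3] r [ 64.  88. 101.] x -30.2
yellow 307 ang [-71.7 -70.7 -69.4] r [ 80.  94. 101.] x -28.5
[574.92726138 -51.23640199 261.87144105] [ 0.50845653 -0.14349388 -0.06997593] 3.45
```

View pics/wrist2.png

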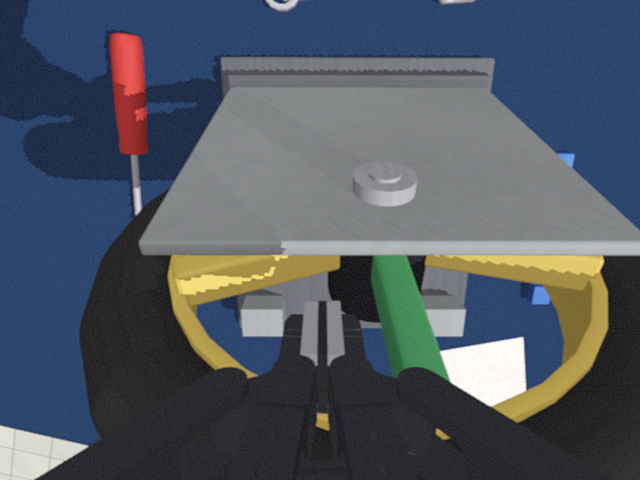

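The picture shows the closed fingertips at (322,330), inside the rim and just right of the green spoke. Before choosing the strokes I measure the finger profile from the depth cloud.

```bash
python3 - <<'E'
from h import *
s=ctrl.sense(); im,d,C=wrist(); q=s['ee_rot']
M=Ro.from_quat([q[1],q[2],q[3],q[0]]).as_matrix(); T=(C-s['eef_pos'])@M
v,u=np.mgrid[:480,:640]
sat=im.max(-1).astype(int)-im.min(-1)
g=(d>0)&(abs(T[...,1])<60)&(abs(T[...,0])<45)&(T[...,2]<6)&(sat<30)
for z in range(-80,6,6):
    k=g&(T[...,2]>=z)&(T[...,2]<z+6)
    if k.sum()>20: print(z,k.sum(),'y',np.percentile(T[k][:,1],[1,99]).round(1),'x',np.percentile(T[k][:,0],[2,50,98]).round(1))
E
```

```text
-80 8539 y [-54.9  54.6] x [ 6.8 11.  16.5]
-74 8133 y [-50.3  49.9] x [ 0.8 10.9 16.5]
-68 5386 y [-46.   45.4] x [-8.8 10.8 16.2]
-62 6648 y [-40.5  39.7] x [-10.3   8.6  11.6]
-56 7140 y [-36.3  36.1] x [-9.4  9.5 12.2]
-50 3380 y [-32.1  31.6] x [-9.4 10.5 12.7]
-44 1381 y [-43.1  44.1] x [-24.5   6.4  12.5]
-38 1580 y [-43.9  43.5] x [-25.5   1.9  10.4]
-32 968 y [-13.2  41.6] x [-26.7   6.3  10.4]
-26 1028 y [-59.7  13.3] x [-19.7   6.   10.4]
-20 1243 y [-59.7  13.1] x [-17.    5.6  10.3]
-14 1171 y [-59.8  12.8] x [-16.4   5.4  10.3]
-8 782 y [-59.6  12.2] x [-18.6 -13.   10.3]
-2 290 y [-59.9 -44. ] x [-18.3 -14.3 -12. ]
4 55 y [-59.6 -50.3] x [-17.1 -14.5 -12.1]
```

Request:
send_rows:
  targets:
    - {"offset": [-0.2,0.6,0],"spin": 0}
    - {"offset": [-0.4,1.2,0],"spin": 0}
    - {"offset": [-0.6,1.9,0],"spin": 0}
    - {"offset": [-0.8,2.6,0],"spin": 0}
    - {"offset": [-1.0,3.3,0],"spin": 0}
    - {"offset": [-1.2,3.9,0],"spin": 0}
    - {"offset": [-1.4,4.5,0],"spin": 0}
    - {"offset": [-1.4,4.5,0],"spin": 0}

```text
time_s: 4.17
eef_pos: [561.4, -6.0, 262.3]
ee_rot: [-0.0, -0.15, 0.989, 0.0]
force: [-0.0, 0.4, -0.4]
grip_width: -0.003
grip_force: 0.0
```

```bash
python3 - <<'E'
from h import *
im,d,C=wrist(); wang(im,d,C)
s=ctrl.sense(); print(s['eef_pos'],s['force'],s['time_s'])
p=s['eef_pos']-HUB; print('h,y',p[0]*.955+p[1]*.296,-p[0]*.296+p[1]*.955)
angle(HUB,PSI,('scene',))
E
```

```text
green 3882 ang [-28.6 -23.  -15.3] r [ 39.  72. 100.] x -30.7
yellow 3732 ang [40.2 45.7 52.4] r [ 45.  76. 100.] x -30.5
[561.59809556  -6.42867793 262.36908026] [ 0.83737911 -0.05974592 -0.54457103] 4.2167
h,y -8.418707404297782 14.721576294582565
scene [('yellow', 23, -91.0, 57, -13), ('yellow', 41, 114.5, 62, -13), ('cap', 59, 152.1)]
```

Request:
send_rows:
  targets:
    - {"offset": [-0.2,0.6,-0.1],"spin": 0}
    - {"offset": [-0.4,1.2,-0.1],"spin": 0}
    - {"offset": [-0.6,1.9,-0.2],"spin": 0}
    - {"offset": [-0.8,2.6,-0.2],"spin": 0}
    - {"offset": [-1.0,3.2,-0.3],"spin": 0}
    - {"offset": [-1.2,3.7,-0.3],"spin": 0}
    - {"offset": [-1.3,4.1,-0.3],"spin": 0}
    - {"offset": [-1.3,4.1,-0.3],"spin": 0}

```text
time_s: 4.93
eef_pos: [548.5, 34.6, 259.4]
ee_rot: [0.0, -0.15, 0.989, 0.0]
force: [-0.6, -0.1, 1.2]
grip_width: -0.0
grip_force: 0.3
```

```bash
python3 - <<'E'
from h import *
im,d,C=wrist(); wang(im,d,C); save('wrist3',im)
s=ctrl.sense(); print(s['eef_pos'],s['force'],s['time_s'])
p=s['eef_pos']-HUB; print('h,y',p[0]*.955+p[1]*.296,-p[0]*.296+p[1]*.955)
angle(HUB,PSI,('scene',))
E
```

```text
green 2835 ang [-50.1 -44.9 -37.1] r [44. 69. 98.] x -30.6
yellow 5143 ang [18.3 24.  30.7] r [ 41.  76. 100.] x -30.5
[548.6075868   34.34268592 259.37160975] [ 0.36019021 -0.2145664  -0.23085302] 4.9833
h,y -8.756319571128687 57.50341936307642
scene [('yellow', 112, -112.5, 72, -15), ('yellow', 45, 163.4, 80, -19), ('cap', 65, 129.3)]
```

View pics/wrist3.png

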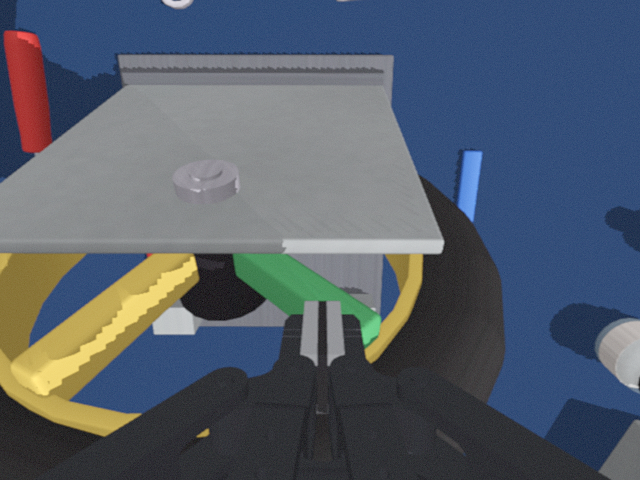

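The view shows the green spoke turned to the left, with its tip at (375,325), and the next yellow spoke at (100,330), about 24° right of top. I back straight out, sweep right in front of the spokes, and go in beyond that yellow spoke.

Request:
send_rows:
  targets:
    - {"offset": [-1.2,-0.5,0.3],"spin": 0}
    - {"offset": [-2.4,-1.1,0.3],"spin": 0}
    - {"offset": [-1.5,-4.0,0.3],"spin": 0}
    - {"offset": [-0.6,-7.0,0.3],"spin": 0}
    - {"offset": [0.4,-10.0,0.3],"spin": 0}
    - {"offset": [1.3,-12.9,0.3],"spin": 0}
    - {"offset": [1.3,-12.9,0.3],"spin": 0}
    - {"offset": [1.3,-12.9,0.3],"spin": 0}

```text
time_s: 5.7
eef_pos: [561.8, -96.4, 261.7]
ee_rot: [-0.0, -0.148, 0.989, 0.001]
force: [0.0, 0.2, -0.8]
grip_width: 0.004
grip_force: 0.0
```

Request:
send_rows:
  targets:
    - {"offset": [0.6,0.2,0],"spin": 0}
    - {"offset": [1.2,0.4,0],"spin": 0}
    - {"offset": [1.8,0.5,0],"spin": 0}
    - {"offset": [2.4,0.7,0],"spin": 0}
    - {"offset": [2.4,0.7,0],"spin": 0}
    - {"offset": [2.4,0.7,0],"spin": 0}

```text
time_s: 6.2
eef_pos: [586.0, -87.9, 262.1]
ee_rot: [-0.0, -0.15, 0.989, 0.0]
force: [-0.1, -0.6, 0.0]
grip_width: -0.003
grip_force: 0.0
```

```bash
cat > m.py <<'E'
from h import *
im,d,C=wrist(); wang(im,d,C)
s=ctrl.sense(); print(s['eef_pos'].round(1) if hasattr(s['eef_pos'],'round') else s['eef_pos'],np.round(s['force'],1),s['time_s'])
p=np.array(s['eef_pos'])-HUB; print('h,y,v',round(p[0]*.955+p[1]*.296,1),round(-p[0]*.296+p[1]*.955,1),round(p[2],1))
angle(HUB,PSI,('scene',))
E
python3 m.py
```

```text
green 3088 ang [-49.6 -41.7 -36.1] r [42. 68. 87.] x -30.4
yellow 4303 ang [19.8 25.9 32.5] r [ 41.  75. 100.] x -30.7
[585.8 -88.1 262.2] [ 0.2  0.3 -0.2] 6.25
h,y,v -9.5 -70.4 82.2
scene [('yellow', 113, -112.9, 71, -15), ('yellow', 47, 163.8, 83, -19), ('cap', 65, 129.2)]
```

Request:
send_rows:
  targets:
    - {"offset": [-0.1,0.5,0],"spin": 0}
    - {"offset": [-0.3,1.0,0],"spin": 0}
    - {"offset": [-0.4,1.6,0],"spin": 0}
    - {"offset": [-0.6,2.2,0],"spin": 0}
    - {"offset": [-0.7,2.9,0],"spin": 0}
    - {"offset": [-1.0,3.6,0],"spin": 0}
    - {"offset": [-1.2,4.3,0],"spin": 0}
    - {"offset": [-1.2,4.3,0],"spin": 0}

```text
time_s: 6.97
eef_pos: [573.2, -43.6, 262.3]
ee_rot: [-0.0, -0.15, 0.989, 0.001]
force: [0.5, -0.2, 0.1]
grip_width: 0.002
grip_force: 0.0
```

```bash
python3 m.py
```

```text
green 965 ang [-70.5 -66.7 -64.5] r [ 68.  89. 101.] x -29.6
yellow 649 ang [66.9 68.7 71.2] r [ 72.  91. 101.] x -29.3
yellow 4334 ang [-4.8  1.3  8.3] r [40. 73. 97.] x -30.7
[573.4 -44.1 262. ] [0.6 0.4 0.1] 7.0167
h,y,v -8.3 -24.8 82.0
scene [('yellow', 91, -137.7, 77, -17), ('yellow', 116, 138.4, 72, -16), ('cap', 76, 104.0)]
```

Request:
send_rows:
  targets:
    - {"offset": [-0.2,0.7,0],"spin": 0}
    - {"offset": [-0.4,1.4,0],"spin": 0}
    - {"offset": [-0.6,2.1,0],"spin": 0}
    - {"offset": [-0.9,2.8,0],"spin": 0}
    - {"offset": [-1.1,3.5,0],"spin": 0}
    - {"offset": [-1.3,4.2,0],"spin": 0}
    - {"offset": [-1.5,4.8,0],"spin": 0}
    - {"offset": [-1.6,5.2,0],"spin": 0}

```text
time_s: 7.73
eef_pos: [557.5, 7.5, 262.4]
ee_rot: [0.0, -0.15, 0.989, 0.0]
force: [-0.1, -2.9, 0.6]
grip_width: 0.003
grip_force: 1.3
```

Request:
send_rows:
  targets:
    - {"offset": [-0.2,0.6,-0.1],"spin": 0}
    - {"offset": [-0.4,1.2,-0.2],"spin": 0}
    - {"offset": [-0.6,1.8,-0.3],"spin": 0}
    - {"offset": [-0.8,2.4,-0.3],"spin": 0}
    - {"offset": [-0.9,2.7,-0.3],"spin": 0}
    - {"offset": [-0.9,2.7,-0.3],"spin": 0}

```text
time_s: 8.23
eef_pos: [548.5, 34.5, 259.4]
ee_rot: [0.0, -0.15, 0.989, 0.0]
force: [0.1, -0.0, 0.3]
grip_width: 0.001
grip_force: 0.3
```

```bash
python3 m.py
```

```text
yellow 5145 ang [18.3 24.1 30.9] r [ 41.  76. 100.] x -30.5
yellow 2898 ang [-50.2 -44.9 -37.1] r [44. 70. 98.] x -30.6
[548.6  34.3 259.4] [0.4 0.2 0.4] 8.2833
h,y,v -8.8 57.4 79.4
scene [('green', 63, -112.4, 69, -16), ('yellow', 6, -137.8, 98, -14), ('yellow', 45, 163.9, 82, -19), ('cap', 81, 59.0)]
```

Request:
send_rows:
  targets:
    - {"offset": [-1.2,-0.5,0.3],"spin": 0}
    - {"offset": [-2.4,-1.1,0.3],"spin": 0}
    - {"offset": [-1.5,-4.0,0.3],"spin": 0}
    - {"offset": [-0.6,-7.0,0.3],"spin": 0}
    - {"offset": [0.4,-10.0,0.3],"spin": 0}
    - {"offset": [1.3,-12.9,0.3],"spin": 0}
    - {"offset": [1.3,-12.9,0.3],"spin": 0}
    - {"offset": [1.3,-12.9,0.3],"spin": 0}

```text
time_s: 9.0
eef_pos: [561.8, -96.4, 261.7]
ee_rot: [-0.0, -0.148, 0.989, 0.001]
force: [0.0, 0.5, -0.7]
grip_width: 0.002
grip_force: 0.0
```

Request:
send_rows:
  targets:
    - {"offset": [0.6,0.2,0],"spin": 0}
    - {"offset": [1.2,0.4,0],"spin": 0}
    - {"offset": [1.8,0.5,0],"spin": 0}
    - {"offset": [2.4,0.7,0],"spin": 0}
    - {"offset": [2.4,0.7,0],"spin": 0}
    - {"offset": [2.4,0.7,0],"spin": 0}

```text
time_s: 9.5
eef_pos: [586.0, -87.9, 262.1]
ee_rot: [-0.0, -0.15, 0.989, 0.0]
force: [-0.3, 0.3, 0.1]
grip_width: 0.005
grip_force: 0.0
```

Request:
send_rows:
  targets:
    - {"offset": [-0.1,0.5,0],"spin": 0}
    - {"offset": [-0.3,1.0,0],"spin": 0}
    - {"offset": [-0.4,1.6,0],"spin": 0}
    - {"offset": [-0.6,2.2,0],"spin": 0}
    - {"offset": [-0.7,2.9,0],"spin": 0}
    - {"offset": [-1.0,3.6,0],"spin": 0}
    - {"offset": [-1.2,4.3,0],"spin": 0}
    - {"offset": [-1.2,4.3,0],"spin": 0}

```text
time_s: 10.17
eef_pos: [573.2, -43.7, 262.3]
ee_rot: [-0.0, -0.15, 0.989, 0.001]
force: [-0.5, 0.1, 0.1]
grip_width: -0.0
grip_force: 0.0
```

Request:
send_rows:
  targets:
    - {"offset": [-0.2,0.7,0],"spin": 0}
    - {"offset": [-0.4,1.4,0],"spin": 0}
    - {"offset": [-0.6,2.1,0],"spin": 0}
    - {"offset": [-0.9,2.8,0],"spin": 0}
    - {"offset": [-1.1,3.5,0],"spin": 0}
    - {"offset": [-1.3,4.1,0],"spin": 0}
    - {"offset": [-1.4,4.5,0],"spin": 0}
    - {"offset": [-1.4,4.5,0],"spin": 0}

```text
time_s: 10.83
eef_pos: [559.5, 0.8, 262.4]
ee_rot: [0.0, -0.15, 0.989, 0.0]
force: [0.2, 0.5, -0.1]
grip_width: 0.003
grip_force: 0.0
```

```bash
python3 m.py; python3 - <<'E'
from h import *
angle(HUB,PSI,('top',))
im,d=ctrl.capture('scene')
for k in ctrl.place_of('scene','valve_cap')[:2]: print(k)
print(proj('scene',HUB+R(PSI)@[50,0,94]))
E
```

```text
yellow 3961 ang [36.3 42.  48.7] r [ 44.  76. 100.] x -30.5
yellow 3702 ang [-32.4 -26.9 -18.9] r [ 40.  70. 100.] x -30.7
[5.597e+02 4.000e-01 2.624e+02] [-0.5 -0.1  0.1] 10.8833
h,y,v -8.3 21.8 82.4
scene [('yellow', 46, -96.8, 63, -13), ('yellow', 25, 110.3, 54, -13), ('cap', 82, 9.6)]
top [('yellow', 8, 34.4, 45, -22), ('yellow', 38, -32.4, 47, -32)]
{'uv': [320.9, 260.1], 'conf': 0.59}
{'uv': [486.1, 261.2], 'conf': 0.51}
[329.47336606 259.18978799]
```

Request:
send_rows:
  targets:
    - {"offset": [-0.1,0.3,0],"spin": 0}
    - {"offset": [-0.2,0.6,0],"spin": 0}
    - {"offset": [-0.3,0.9,0],"spin": 0}
    - {"offset": [-0.3,1.1,0],"spin": 0}
    - {"offset": [-0.3,1.1,0],"spin": 0}

```text
time_s: 11.5
eef_pos: [556.6, 11.0, 262.4]
ee_rot: [-0.0, -0.15, 0.989, 0.0]
force: [0.1, -0.9, -0.2]
grip_width: 0.001
grip_force: 0.7
```

```bash
cat >> h.py <<'E'
def fine(im,d,C,hub):
    "spoke angles from front-face points: line through wheel centre with symmetric edges, and free line direction"
    L=(C-hub)@R(PSI); r=np.hypot(L[...,1],L[...,2]); h=cv2.cvtColor(im,cv2.COLOR_RGB2HSV).astype(int)
    ok=(d>0)&(r>45)&(r<98)&(h[...,1]>100)&(h[...,2]>50)&(h[...,0]>18)&(h[...,0]<90)&(L[...,0]<-20)
    n,lab,st,_=cv2.connectedComponentsWithStats(ok.astype(np.uint8))
    for i in range(1,n):
        if st[i,4]<500: continue
        Q=L[lab==i]; x0=np.percentile(Q[:,0],10); Q=Q[abs(Q[:,0]-x0)<2.5]
        p=np.stack([-Q[:,1],Q[:,2]],1); t=np.arctan2(*np.median(p,0))
        for _ in range(20):
            nrm=np.array([np.cos(t),-np.sin(t)]); o=p@nrm; e=np.percentile(o,[2,98]); t+=e.mean()/70
        rect=cv2.minAreaRect(p.astype(np.float32))
        print('spoke',np.degrees(t).round(1),'edges',e.round(1),'x0',x0.round(1),'rect',np.round(rect[1],1),round(rect[2],1))
E
cat > m2.py <<'E'
from h import *
from scipy.optimize import least_squares
im,d,C=wrist(); L=(C-HUB)@R(PSI); r=np.hypot(L[...,1],L[...,2])
A=C[(im.max(-1)<70)&(d>0)&(np.abs(np.hypot(r-131,L[...,0])-24)<6)&(L[...,2]<125)]
f=lambda q:(lambda M:np.hypot(np.hypot(M[:,1],M[:,2])-131,M[:,0])-24)((A-[q[0],q[1],180])@R(q[2]))
s=least_squares(f,[*HUB[:2],PSI],loss='soft_l1',f_scale=3); print('tyre fit',len(A),s.x.round(3))
fine(im,d,C,HUB); fine(im,d,C,np.array([*s.x[:2],180]))
E
python3 m.py; python3 m2.py
```

```text
yellow 4340 ang [31.1 36.7 43.5] r [ 42.  75. 100.] x -30.5
yellow 3346 ang [-37.8 -32.5 -24.3] r [ 40.  68. 100.] x -30.6
[556.7  10.9 262.4] [-1.2 -1.2  0.9] 11.55
h,y,v -8.0 32.7 82.4
scene [('yellow', 66, -100.3, 67, -14), ('yellow', 10, 107.2, 50, -13), ('cap', 78, 4.7)]
tyre fit 30770 [ 5.75224e+02 -1.89880e+01  2.96000e-01]
spoke 38.7 edges [-7.  7.] x0 -31.2 rect [53.2 17.1] 50.9
spoke -32.3 edges [-7.1  7.1] x0 -31.3 rect [15.9 53.5] 33.5
spoke 38.1 edges [-7.1  7.1] x0 -32.0 rect [53.6 17.4] 49.5
spoke -33.4 edges [-7.  7.] x0 -32.1 rect [15.9 53.6] 33.5
```

Request:
send_rows:
  targets:
    - {"offset": [-0.1,0.2,0],"spin": 0}
    - {"offset": [-0.1,0.4,0],"spin": 0}
    - {"offset": [-0.15,0.5,0],"spin": 0}
    - {"offset": [-0.15,0.5,0],"spin": 0}
    - {"offset": [-0.15,0.5,0],"spin": 0}

```text
time_s: 12.07
eef_pos: [555.3, 15.7, 262.3]
ee_rot: [0.0, -0.15, 0.989, 0.0]
force: [0.4, -1.4, 0.7]
grip_width: 0.002
grip_force: 0.7
```

Request:
send_rows:
  targets:
    - {"offset": [0.2,-0.6,0],"spin": 0}
    - {"offset": [0.4,-1.2,0],"spin": 0}
    - {"offset": [0.55,-1.8,0],"spin": 0}
    - {"offset": [0.8,-2.6,0],"spin": 0}
    - {"offset": [1.0,-3.5,0],"spin": 0}
    - {"offset": [1.0,-3.5,0],"spin": 0}
    - {"offset": [1.0,-3.5,0],"spin": 0}

```text
time_s: 12.65
eef_pos: [565.3, -20.0, 262.1]
ee_rot: [-0.0, -0.149, 0.989, 0.0]
force: [-0.3, 0.2, -0.1]
grip_width: -0.001
grip_force: 0.0
```

```bash
python3 m.py; python3 m2.py; python3 - <<'E'
from h import *
im,d=ctrl.capture('scene'); save('scene3',cv2.resize(im[200:320,240:400],(800,600),interpolation=cv2.INTER_CUBIC))
C=cloud('scene',im,d);h=cv2.cvtColor(im,cv2.COLOR_RGB2HSV).astype(int)
L=(C-HUB)@R(PSI)
k=(h[...,1]>120)&((h[...,0]<8)|(h[...,0]>172))&(abs(L[...,1])<40)&(L[...,2]>60)&(d>0)
v,u=np.nonzero(k); print(len(u),u.min(),u.max(),u.mean(),v.mean(),np.percentile(L[k],[5,50,95],axis=0).round(1).tolist())
print(proj('scene',HUB+R(PSI)@[50,0,94]),proj('scene',HUB+R(PSI)@[50,-8,94]))
# tyre silhouette midline, scene camera
for y in(-155,155): print(y,proj('scene',HUB+R(PSI)@[0,y,0]))
E
```

```text
yellow 4282 ang [28.9 34.8 41.3] r [ 42.  76. 100.] x -30.6
yellow 4396 ang [-39.6 -33.1 -26.7] r [ 42.  75. 100.] x -30.6
[565.3 -19.6 262.2] [-0.7 -0.6  0.1] 12.7
h,y,v -8.8 1.0 82.2
scene [('yellow', 78, -101.5, 70, -14), ('cap', 73, 2.5)]
tyre fit 42106 [ 5.75326e+02 -1.79400e+01  3.00000e-01]
spoke 36.4 edges [-7.  7.] x0 -31.2 rect [53.6 16.7] 53.4
spoke -34.7 edges [-7.2  7.2] x0 -31.2 rect [16.5 53.5] 35.5
spoke 36.4 edges [-7.  7.] x0 -32.4 rect [53.3 16.7] 53.4
spoke -35.1 edges [-7.2  7.2] x0 -32.4 rect [16.5 53.4] 35.5
77 323 332 327.38961038961037 257.76623376623377 [[37.9, -10.7, 95.8], [48.2, -4.9, 102.7], [58.1, 1.9, 108.0]]
[329.47336606 259.18978799] [325.88450146 260.26365689]
-155 [252.50981279 271.89251401]
155 [381.68372351 233.66059746]
```

View pics/scene3.png

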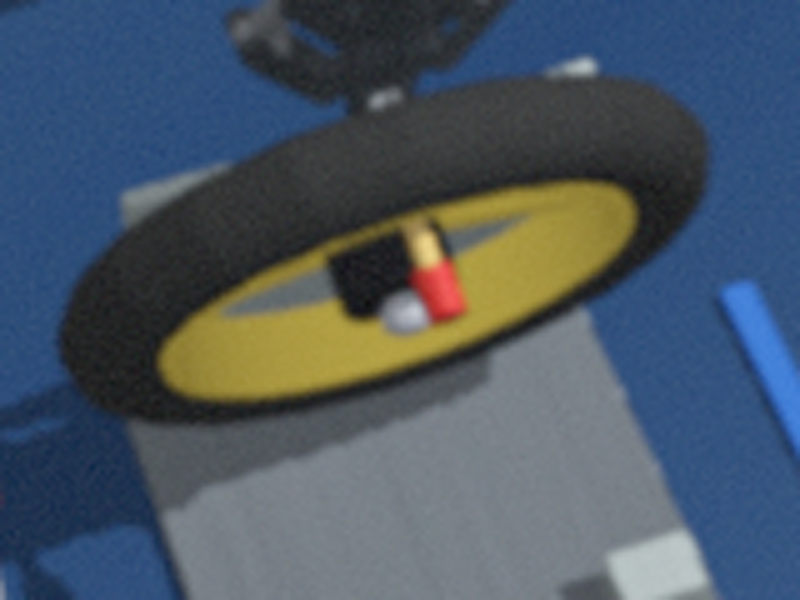

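The far-side crop shows the red cap at about (440,290), almost straight above the hub. The spokes sit at +36.4° and -34.7°, so the wheel is still about 0.9° short; I nudge it 2 mm more.

Request:
send_rows:
  targets:
    - {"offset": [-0.4,1.2,0],"spin": 0}
    - {"offset": [-0.7,2.4,0],"spin": 0}
    - {"offset": [-0.9,3.0,0],"spin": 0}
    - {"offset": [-1.0,3.4,0],"spin": 0}
    - {"offset": [-1.05,3.6,0],"spin": 0}
    - {"offset": [-1.05,3.7,0],"spin": 0}
    - {"offset": [-1.05,3.7,0],"spin": 0}
    - {"offset": [-1.05,3.7,0],"spin": 0}

```text
time_s: 13.52
eef_pos: [554.8, 17.4, 262.3]
ee_rot: [-0.0, -0.149, 0.989, 0.0]
force: [-0.4, -1.5, 1.0]
grip_width: -0.002
grip_force: 0.7
```

Request:
send_rows:
  targets:
    - {"offset": [0.2,-0.6,0],"spin": 0}
    - {"offset": [0.4,-1.2,0],"spin": 0}
    - {"offset": [0.55,-1.8,0],"spin": 0}
    - {"offset": [0.8,-2.6,0],"spin": 0}
    - {"offset": [1.0,-3.5,0],"spin": 0}
    - {"offset": [1.0,-3.5,0],"spin": 0}
    - {"offset": [1.0,-3.5,0],"spin": 0}

```text
time_s: 14.1
eef_pos: [564.9, -18.0, 262.1]
ee_rot: [-0.0, -0.149, 0.989, 0.0]
force: [0.2, -0.4, -0.2]
grip_width: 0.001
grip_force: 0.0
```

```bash
python3 m.py; python3 m2.py
```

```text
yellow 4353 ang [28.  34.  40.5] r [ 42.  75. 100.] x -30.5
yellow 4342 ang [-40.5 -33.8 -27.6] r [ 42.  75. 100.] x -30.5
[564.8 -17.6 262.2] [ 0.2  0.3 -0.8] 14.15
h,y,v -8.7 3.1 82.2
scene [('yellow', 78, -102.2, 69, -14), ('cap', 75, 1.8)]
tyre fit 42184 [ 5.75321e+02 -1.79180e+01  3.00000e-01]
spoke 35.6 edges [-7.1  7.1] x0 -31.2 rect [53.2 16.5] 54.1
spoke -35.5 edges [-7.2  7.2] x0 -31.2 rect [16.7 53.4] 36.1
spoke 35.6 edges [-7.1  7.1] x0 -32.4 rect [53.4 16.5] 54.1
spoke -35.9 edges [-7.2  7.2] x0 -32.4 rect [16.7 53.5] 36.1
```

Both spokes now sit within about 0.5° of ±36°. I back straight out, rise clear, and check once more.

Request:
send_rows:
  targets:
    - {"offset": [-1.0,-0.3,0],"spin": 0}
    - {"offset": [-2.0,-0.6,0],"spin": 0}
    - {"offset": [-3.0,-0.9,0],"spin": 0}
    - {"offset": [-4.0,-1.2,1],"spin": 0}
    - {"offset": [-5.0,-1.5,4],"spin": 0}
    - {"offset": [-6.0,-1.8,7],"spin": 0}
    - {"offset": [-8.0,-2.4,10],"spin": 0}
    - {"offset": [-9.0,-2.7,13],"spin": 0}

```text
time_s: 14.92
eef_pos: [473.2, -44.2, 394.0]
ee_rot: [0.0, -0.15, 0.989, -0.0]
force: [-0.0, 0.3, 0.6]
grip_width: 0.001
grip_force: 0.0
```

Request:
send_rows:
  targets:
    - {"offset": [0,0,1],"spin": 0}
    - {"offset": [0,0,1],"spin": 0}
    - {"offset": [0,0,1],"spin": 0}
    - {"offset": [0,0,1],"spin": 0}

```text
time_s: 15.25
eef_pos: [474.7, -44.1, 400.8]
ee_rot: [-0.001, -0.15, 0.989, 0.001]
force: [-0.6, -0.3, 0.6]
grip_width: 0.002
grip_force: 0.0
```

```bash
python3 m.py; python3 m2.py; python3 -c "
from h import *
im,d=ctrl.capture('top'); save('top_end',im)"
```

```text
yellow 1120 ang [28.2 34.1 40.2] r [44. 74. 99.] x -30.6
yellow 1076 ang [-40.6 -34.4 -28.5] r [45. 76. 99.] x -30.6
[474.7 -44.2 400.8] [-0.2  0.9 -0.6] 15.3
h,y,v -102.5 4.4 220.8
scene [('yellow', 84, -103.8, 72, -14), ('cap', 75, 2.0)]
tyre fit 9877 [ 5.75155e+02 -1.74050e+01  3.01000e-01]
spoke 35.4 edges [-6.7  6.7] x0 -31.4 rect [53.1 15.3] 54.3
spoke -35.6 edges [-7.1  7.1] x0 -31.4 rect [16.  53.2] 35.3
spoke 35.7 edges [-6.7  6.7] x0 -32.6 rect [53.1 15.3] 54.3
spoke -35.6 edges [-7.1  7.1] x0 -32.6 rect [16.  53.1] 35.3
```

View pics/top_end.png

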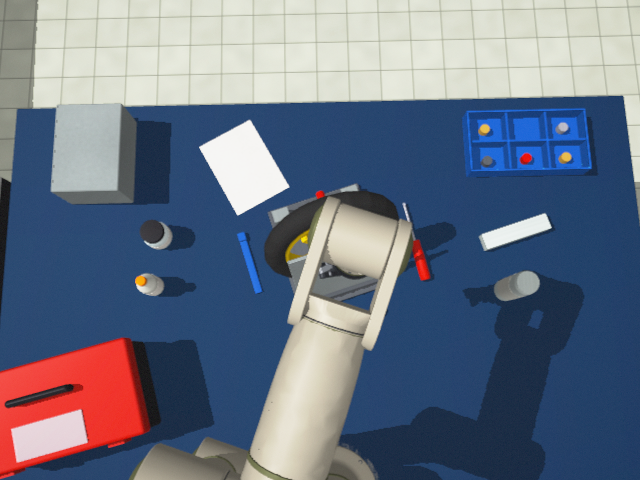

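The top picture shows the red cap behind the top of the wheel at (320,195), the tools and bottles in place as far as they show, and the arm clear. The valve is at twelve o'clock within about 0.5°, so I hand the job in.

```bash
python3 -c "
from rig import ctrl
print(ctrl.finish_job())"
```

```text
the job is handed in; nothing more can be done
None
```

The valve is at twelve o'clock, within about half a degree by the spoke positions. The wheel is at rest, the gripper is clear, and the job was handed in at about 15 s; only the spokes were pushed.

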